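Check the hand brake of the studio trolley

ROBOT

A 7-joint arm with a two-finger parallel gripper is mounted at the origin on the work surface. World frame = base frame: x ahead of the robot, y to its left, z up, the work surface at z = 0. Lengths are in m, angles in rad, forces in N, time in s.
With the tool pointing down it reaches from about 0.4 to 0.75 m from the base axis. Payload 19.5 kg.
Tool frame: the origin (TCP) lies at the very end of the fingers, on their centre line; the grasp point (between the pads) lies 19 mm behind it; z points along the fingers, y is the line along which they close (so a half turn about z gives the same grasp; the last joint's range is limited). The gripper opens to 85 mm and grips with 20 to 120 N. Pads are 22 mm wide; open, the fingers measure 114 mm over their backs; the gripper's body (76 mm by 85 mm) begins 54 mm behind the grasp point. The pads swing forward as they close: fully open they stand 13 mm farther back than shut.
Start: joints at [1.157, 0.707, -0.028, 1.485, 0.022, 0.951, -0.075], TCP at [0.209, -0.536, 0.231] pointing down, gripper open.
Joint ranges: [-2.71, 2.71], [-0.32, 2.16], [-1.57, 1.52], [0, 2.45], [-1.46, 4.6], [0, 2.02], [-2.83, 2.83]. Speed limits (rad/s): [1.89, 1.89, 2.57, 2.57, 3.01, 3.01, 3.01].

INTERFACE

Orientations are given as a unit quaternion [x, y, z, w].
In Python, from rig import ctrl gives the robot as it stands.
- The arm moves only by the shell command python3 -m jog 'ROWS' [OPENING]. ROWS is JSON, a list of rows, each an object of numbers: "x", "y", "z": the shift along the tool's x, y, z in cm; "rx", "ry", "rz": the turn, a rotation vector about the tool's x, y, z in degrees. A call has 1 to 5 rows; each row shifts and turns the commanded pose from where the row before left it, along the tool's axes as they then stand; what a row does not reach is not made up. A row lasts 1/12 s, in which the tool goes at most 41.7 mm and 7.16 degrees, less where a joint would pass 70% of its speed; a pose out of reach is approached as far as the arm can. A call is refused whole if a number of a shift passes 4.17 or a number of a turn 7.16, either way. A call with a gripper value outside its range is refused whole. OPENING is the finger opening in cm, from 0 to 8.54, set as the call begins (- or left out, the last holds). The fingers move at their own pace and stop on an object; the grip force is fixed at half the most. Time passes only in rows, so rows that do not move let the fingers close. It gives the time, the measured TCP pose, the force, the opening and the grip force at its end, in the units of the state.
- ctrl.observe(): the state, without advancing time (a new reading comes with each control period).
- ctrl.read_camera(name): name is "side" or "top"; returns (picture, depth): 384x512x3 uint8, red, green, blue; 384x512 float32, m along the optical axis (not along the pixel's ray), 0 where there is no reading.
- ctrl.calibration(name): a dict with "K" (3x3 intrinsics, pixels), "pose" (4x4, takes a point from camera to world coordinates). Camera axes: x right, y down, z forward; pixel columns grow to the right and rows downward; lengths in m; the calibration is good to about 2 mm. A picture is of the moment at which its call begins. calibration takes no time and is no camera call.
- ctrl.sign_off(): hands the job in; it is judged then, once.
The state is a dict: "time_s": time; "joint_pos": joint angles; "joint_vel": joint speeds; "effort": joint torques, N m; "ee_pos": TCP position; "tool_rot": TCP orientation; "ft_force": force on the tool from outside, world axes, zero at the start; "torque": the same for the moment, N m; "gripper_width": finger opening in m; "finger_force": force on a finger pad.
Only numpy, scipy, OpenCV 4.12 (cv2) and the standard library are available. Lean on these libraries where they do the work, as an engineer would, in place of code of your own. Each camera call takes 0.05 s, during which the arm holds its last target. There are 200 camera calls.

TASK

Check the hand brake of the trolley at the modelling table: with the backs of your closed fingers, press the brake lever from its far side towards the push bar until it comes up firm, which should be short of the bar, then let it spring all the way back out by itself. Press it in firm again and keep it pressed: finish while holding it there, so that I can try to roll the trolley. Do not pinch or force the lever, touch no other part of the trolley, and leave the things on it where they stand.

Things in the scene. Friction and masses are not known exactly. Their poses are not given: they have to be found in the camera images.
- trolley: Two-deck steel-tube trolley, fixed, push bar towards the robot. Origin: under the bar's middle at table height (z = 0); x axis from the bar over the decks, y along the bar, z up. Bar: 480 mm long, axis at z 200 mm, 30 mm round (sleeve 35). The lever's bracket and dark brake box, near the bar's -y end, end 12 mm to the +y side of the pivot and 27 mm over it. Top deck: z -60 mm, x 0 to 745 mm.
- lever_pivot (a point): The brake lever, on the pivot: a straight level aluminium blade 12 mm thick, 18 mm high, to a 20 mm ball end 176 mm away, as high as the push bar, on its far side. y axis along the blade to the ball, x level and away from the bar, z up. Pivot at x 50, y -155, z 200 mm in the trolley's frame. At rest the blade stands out 0.26 rad from the bar's line, 80 mm from its axis at lever_pad.
- lever_pad (a point): A good point to press: on the blade's far face (looking away from the push bar), half-way up, 115 mm from the pivot; it turns with the blade. Its x axis points out of that face, level, away from the bar, so press along -x; y runs along the blade to the ball end. Nothing stands beyond the face at its height or above; the things on the deck, 260 mm under it, end 60 mm or more below it.
- brake_lever (a joint): Lever angle in rad: 0 at rest, growing as the blade nears the push bar. A spring (0.28 N m at rest plus 0.8 N m per rad, 2.5 to 4.5 N at lever_pad) returns it to 0. Free play ends at 0.11 to 0.25, different each time (brake adjustment): there its heel meets the push pin and it comes up firm, about 3 N more per mm at lever_pad. It would come near the bar only past 0.38.
- glaze_bottle: Bystander: white plastic bottle, 72 mm across, 190 mm tall, loose on the top deck behind the lever. Origin: centre of its underside.
- clay_figure: Bystander: fired clay beast, 112 mm tall, on a 140 x 130 mm board, loose on the top deck. Origin: centre of the board's underside.
- slip_mug: Bystander: white mug, 84 mm across, 95 mm tall, loose on the top deck. Origin: centre of its underside.
- push_pin: Loose steel push pin, 24 mm long (x, level, square to the bar), 14 mm square, lying in its guide beside the pivot, between the lever's heel and the brake box. Origin: centre of its underside. It is worked by the lever only. The brake counts as firmly applied when the heel pushes on it with over 15 N, that is about 9 N on the lever at lever_pad; 12 to 18 N there is good, over 35 N is forcing it.

How it is judged:
On the way, in this order (a step that is already met when the one before it is completed fails the run):
1. the lever is pressed in from its far side by the fingers until the brake is firmly applied, short of the bar (contact force between brake_lever and push_pin above 15 N and value of joint brake_lever below 0.38 rad and contact force between the fingers and brake_lever above 4 N and x of the grasp point in the frame of lever_pad above 0 m), for 0.3 s.
2. the lever is let go and has sprung all the way back out (value of joint brake_lever below 0.02 rad and contact force between the fingers and brake_lever below 0.3 N), for 0.2 s.
At the end, for the whole second after the job is handed in: The fingers hold the lever pressed in from its far side (the grasp point beyond the blade's far face, over 4 N on the blade), its heel pushing on the push pin with over 15 N, still, the lever short of the bar (under 0.38 rad), and the bottle, figure and mug are within 10 mm of where they stood (all of step 1 and velocity of joint brake_lever between -0.1 and 0.1 rad/s and distance of each of glaze_bottle, clay_figure, slip_mug from where it was at the start of the episode below 0.01 m); the arm keeps its last pose, push and grip.
It fails at once if the lever is forced (over 35 N) (contact force between the fingers and brake_lever above 35 N).
It fails at once if the push bar or another part of the trolley is touched (over 2 N) (contact force between any of the fingers, the arm and trolley above 2 N).
It fails at once if a thing on the trolley is shifted by more than 10 mm or lifted (distance of any of glaze_bottle, clay_figure, slip_mug from where it was at the start of the episode above 0.01 m).
It also fails if it takes over 45 s, if anything falls off the work surface, if the arm or the gripper's body presses on something with over 40 N, if the wrist force passes 120 N, or if a joint passes its speed limit or range.

## Working session

There is one attempt and no reset: what is moved stays moved. The work goes in short steps, Python scripts to look and compute and a shell command to move; the robot and the scene stay as the last step left them, time stands still between calls to the robot, and variables do not carry over. Pictures are saved under pics/ and viewed, at most 10 in all, crops included, and the job is handed in when it is done.

```bash
ls; mkdir -p pics
python3 - <<'E'
from rig import ctrl
import cv2,numpy as np
for n in("side","top"):
    p,d=ctrl.read_camera(n); cv2.imwrite(f"pics/{n}0.png",p[:,:,::-1]); np.savez(f"{n}0.npz",p=p,d=d)
    c=ctrl.calibration(n); print(n,np.round(c["K"],1).tolist(),np.round(c["pose"],3).tolist())
s=ctrl.observe(); print({k:np.round(v,3).tolist() for k,v in s.items()})
E
```

```text
pics
side [[347.8, 0.0, 258.4], [0.0, 347.8, 187.8], [0.0, 0.0, 1.0]] [[0.993, -0.076, 0.089, 0.578], [-0.118, -0.644, 0.756, -0.516], [-0.0, -0.761, -0.649, 0.59], [0.0, 0.0, 0.0, 1.0]]
top [[417.5, 0.0, 254.9], [0.0, 417.5, 185.1], [0.0, 0.0, 1.0]] [[-0.004, -0.983, 0.184, 0.486], [-1.0, 0.005, 0.001, 0.018], [-0.002, -0.184, -0.983, 0.925], [0.0, 0.0, 0.0, 1.0]]
{'time_s': 0.1, 'joint_pos': [1.157, 0.707, -0.028, 1.485, 0.022, 0.951, -0.076], 'joint_vel': [-0.001, -0.002, -0.0, -0.002, 0.001, 0.0, 0.003], 'effort': [0.001, -88.429, 1.236, -23.645, 0.017, 0.005, 0.0], 'ee_pos': [0.209, -0.536, 0.231], 'tool_rot': [0.983, 0.185, -0.0, -0.0], 'ft_force': [-0.292, 0.453, -1.041], 'torque': [0.019, 0.021, 0.018], 'finger_force': 0.0, 'gripper_width': 0.086}
```

View pics/top0.png

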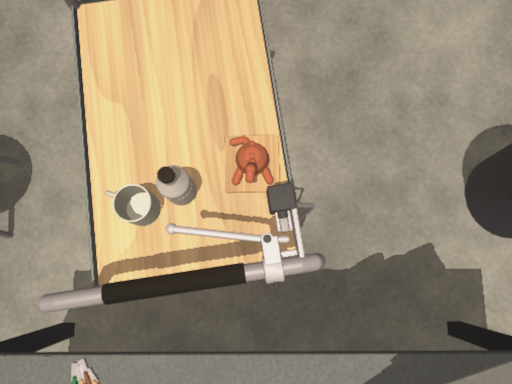

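View pics/side0.png

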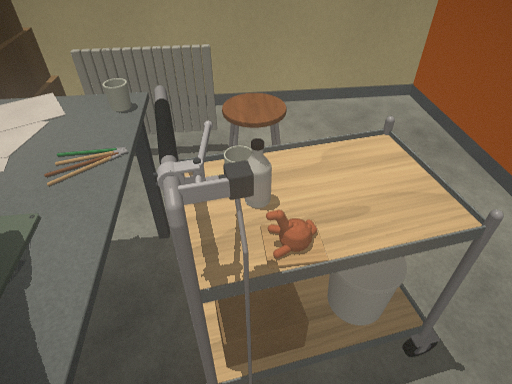

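The top view shows the bar running from (45,302) to (320,262), the lever from its pivot at about (267,240) to its ball at (170,229), and the dark box at (282,197). The bottle is at (175,182), the mug at (133,205) and the figure at (250,160). The side view agrees: ball at (207,126), box at (240,178).

```bash
cat > h.py <<'E'
import numpy as np
from rig import ctrl
def ray(n,u,v,z):
    c=ctrl.calibration(n);K=np.array(c["K"]);P=np.array(c["pose"])
    d=P[:3,:3]@np.linalg.solve(K,[u,v,1]);o=P[:3,3];return o+d*(z-o[2])/d[2]
def pix(n,X):
    c=ctrl.calibration(n);P=np.array(c["pose"]);q=np.array(c["K"])@(P[:3,:3].T@(np.array(X)-P[:3,3]));return q[:2]/q[2]
def pt(n,u,v,d):
    c=ctrl.calibration(n);P=np.array(c["pose"]);return P[:3,:3]@(np.linalg.solve(np.array(c["K"]),[u,v,1])*d)+P[:3,3]
E
python3 - <<'E'
from h import *; import cv2
z=np.load("top0.npz");p,d=z["p"],z["d"]
# all pixels to world
v,u=np.mgrid[:384,:512]; c=ctrl.calibration("top");P=np.array(c["pose"]);K=np.array(c["K"])
W=(P[:3,:3]@(np.linalg.inv(K)@np.stack([u.ravel(),v.ravel(),np.ones(u.size)])*d.ravel())).T+P[:3,3]; W=W.reshape(384,512,3)
for q in [(170,229),(220,234),(60,300),(175,278),(267,240),(282,197),(133,205),(167,175),(250,160),(200,100)]: print(q,np.round(W[q[1],q[0]],3))
# bar: height between .19 and .23, below line
m=((W[:,:,2]>.17)&(W[:,:,2]<.225)&(d>0)).astype(np.uint8)
n,l,st,_=cv2.connectedComponentsWithStats(m)
for i in range(1,n):
    if st[i,4]>50: print(i,st[i])
g=cv2.cvtColor(p,cv2.COLOR_RGB2GRAY)
# bar edges by column -> centre line
cs=[]
for uu in range(60,240,10):
    r=np.where(m[262:330,uu])[0]+262
    if len(r): cs.append((uu,(r[0]+r[-1])/2,len(r)))
cs=np.array(cs);pts=np.array([ray("top",a,b,.2) for a,b,_ in cs]); f=np.polyfit(pts[:,1],pts[:,0],1);print("bar x=f(y)",f,np.std(pts[:,0]-np.polyval(f,pts[:,1])),cs[:,2])
bl=[]
for uu in range(180,256,5):
    r=np.where(m[215:255,uu])[0]+215
    if len(r): bl.append((uu,(r[0]+r[-1])/2,len(r)))
bl=np.array(bl);pb=np.array([ray("top",a,b,.2) for a,b,_ in bl]);f2=np.polyfit(pb[:,1],pb[:,0],1);print("blade",f2,np.std(pb[:,0]-np.polyval(f2,pb[:,1])),bl[:,2])
us=np.where(m[215:245,150:200].any(0))[0]+150;print("ball left",us[0],ray("top",us[0],229,.2))
us=np.where(m[255:330].any(0))[0];print("bar ends px",us[0],us[-1],ray("top",us[0],302,.2),ray("top",us[-1],262,.2))
cv2.imwrite("pics/m.png",m*255)
E
```

```text
(170, 229) [0.545 0.165 0.209]
(220, 234) [0.536 0.079 0.21 ]
(60, 300) [0.429 0.341 0.215]
(175, 278) [0.463 0.152 0.215]
(267, 240) [ 0.525 -0.001  0.225]
(282, 197) [ 0.598 -0.027  0.221]
(133, 205) [ 0.624  0.307 -0.052]
(167, 175) [0.657 0.19  0.13 ]
(250, 160) [0.714 0.03  0.016]
(200, 100) [ 0.889  0.155 -0.061]
1 [  38  183  288  130 8382]
bar x=f(y) [-0.14670066  0.47678052] 0.00032212844549029426 [19. 18. 19. 18. 19. 21. 21. 21. 21. 21. 20. 21. 22. 21. 22. 21. 21. 21.]
blade [0.11298449 0.52740313] 0.00023295050685965573 [7. 8. 7. 8. 7. 8. 7. 7. 7. 7. 8. 7. 8. 7. 8. 7.]
ball left 165 [0.54593514 0.17514508 0.2       ]
bar ends px 38 325 [0.4244225  0.38442423 0.2       ] [ 0.48843733 -0.1002852   0.2       ]
```

```bash
python3 -m jog '[{"z":-3,"rz":-6.87},{"z":-3,"rz":-6.87},{"z":-2,"rz":-6.87},{"z":-1,"rz":-6.87},{"rz":-6.87}]' 0; python3 -m jog '[{"rz":-6.87},{"rz":-6.87},{"rz":-6.87},{"rz":-6.87},{"rz":-6.87}]'; python3 -c "
from h import *;print(np.round(ctrl.observe()['joint_pos'],3))"
```

```text
[ 1.157  0.707 -0.028  1.485  0.022  0.951 -0.076]$[0]: bad value
$[0]: bad value
```

```bash
python3 -m jog '[{"x":0,"y":0,"z":-3,"rx":0,"ry":0,"rz":-6.87}]' 0; python3 -m jog --help | head -20
```

```text
time_s: 0.18
ee_pos: [0.2085, -0.534, 0.2573]
tool_rot: [0.97, 0.242, -0.001, -0.004]
ft_force: [-0.9, 0.2, -0.8]
gripper_width: 0.0753
finger_force: 0.0invalid input: not JSON, or not a number
```

```bash
python3 -m jog '[{"x":0,"y":0,"z":-3,"rx":0,"ry":0,"rz":-6.87},{"x":0,"y":0,"z":-2,"rx":0,"ry":0,"rz":-6.87},{"x":0,"y":0,"z":-1,"rx":0,"ry":0,"rz":-6.87},{"x":0,"y":0,"z":0,"rx":0,"ry":0,"rz":-6.87},{"x":0,"y":0,"z":0,"rx":0,"ry":0,"rz":-6.87}]'; python3 -m jog '[{"x":0,"y":0,"z":0,"rx":0,"ry":0,"rz":-6.87},{"x":0,"y":0,"z":0,"rx":0,"ry":0,"rz":-6.87},{"x":0,"y":0,"z":0,"rx":0,"ry":0,"rz":-6.87},{"x":0,"y":0,"z":0,"rx":0,"ry":0,"rz":-6.87},{"x":0,"y":0,"z":0,"rx":0,"ry":0,"rz":0}]'; python3 -c "
from h import *;print(np.round(ctrl.observe()['joint_pos'],3))"
```

```text
time_s: 0.6
ee_pos: [0.2089, -0.5358, 0.3217]
tool_rot: [0.853, 0.521, -0.0, 0.0]
ft_force: [-0.3, 0.2, 0.6]
gripper_width: 0.0122
finger_force: 0.0
time_s: 1.02
ee_pos: [0.2087, -0.5357, 0.3209]
tool_rot: [0.705, 0.709, 0.0, -0.0]
ft_force: [-0.2, 0.3, -1.0]
gripper_width: 0.0002
finger_force: 0.0
[ 1.325  0.639 -0.373  1.314  0.232  1.232  0.947]
```

```bash
python3 -m jog '[{"x":3.2,"y":1.8,"z":0,"rx":0,"ry":0,"rz":0},{"x":3.2,"y":1.8,"z":0,"rx":0,"ry":0,"rz":0},{"x":3.2,"y":1.8,"z":0,"rx":0,"ry":0,"rz":0},{"x":3.2,"y":1.8,"z":0,"rx":0,"ry":0,"rz":0},{"x":3.2,"y":1.8,"z":0,"rx":0,"ry":0,"rz":0}]'; python3 -c "
from h import *;print(np.round(ctrl.observe()['joint_pos'],3))"
```

```text
time_s: 1.43
ee_pos: [0.2992, -0.3741, 0.3213]
tool_rot: [0.709, 0.705, 0.0, -0.0]
ft_force: [1.6, -0.5, -0.2]
gripper_width: 0.0001
finger_force: 0.0
[ 1.063  0.474 -0.39   1.651  0.2    1.057  0.608]
```

```bash
for i in 1; do python3 -m jog '[{"x":3.2,"y":1.8,"z":0,"rx":0,"ry":0,"rz":0},{"x":3.2,"y":1.8,"z":0,"rx":0,"ry":0,"rz":0},{"x":3.2,"y":1.8,"z":0,"rx":0,"ry":0,"rz":0},{"x":3.2,"y":1.8,"z":0,"rx":0,"ry":0,"rz":0},{"x":3.2,"y":1.8,"z":0,"rx":0,"ry":0,"rz":0}]'; python3 -m jog '[{"x":3.2,"y":1.8,"z":0,"rx":0,"ry":0,"rz":0},{"x":3.2,"y":1.8,"z":0,"rx":0,"ry":0,"rz":0},{"x":3.2,"y":1.8,"z":0,"rx":0,"ry":0,"rz":0},{"x":3.2,"y":1.8,"z":0,"rx":0,"ry":0,"rz":0},{"x":3.2,"y":1.8,"z":0,"rx":0,"ry":0,"rz":0}]';  done; python3 -c "
from h import *;print(np.round(ctrl.observe()['joint_pos'],3))"
```

```text
time_s: 1.85
ee_pos: [0.3893, -0.2141, 0.3213]
tool_rot: [0.709, 0.705, 0.0, -0.0]
ft_force: [0.5, -1.4, -0.1]
gripper_width: -0.0002
finger_force: 0.0
time_s: 2.27
ee_pos: [0.4794, -0.054, 0.3213]
tool_rot: [0.709, 0.705, -0.0, -0.0]
ft_force: [0.3, 0.3, 0.1]
gripper_width: 0.0001
finger_force: 0.0
[ 0.291  0.481 -0.412  1.639  0.213  1.066 -0.188]
```

```bash
python3 -m jog '[{"x":3.2,"y":2.3,"z":0,"rx":0,"ry":0,"rz":0},{"x":3.2,"y":2.3,"z":0,"rx":0,"ry":0,"rz":0},{"x":3.2,"y":2.3,"z":0,"rx":0,"ry":0,"rz":0},{"x":3.2,"y":2.3,"z":0,"rx":0,"ry":0,"rz":0},{"x":3.2,"y":2.3,"z":0,"rx":0,"ry":0,"rz":0}]'; python3 -m jog '[{"x":0,"y":0,"z":3,"rx":0,"ry":0,"rz":0},{"x":0,"y":0,"z":3,"rx":0,"ry":0,"rz":0},{"x":0,"y":0,"z":3,"rx":0,"ry":0,"rz":0},{"x":0,"y":0,"z":3,"rx":0,"ry":0,"rz":0},{"x":0,"y":0,"z":2.2,"rx":0,"ry":0,"rz":0}]'
python3 - <<'E'
from h import *;import cv2
p,d=ctrl.read_camera("side");cv2.imwrite("pics/s1.png",cv2.resize(p[60:300,100:420,::-1],None,fx=2.4,fy=2.4))
print(ctrl.observe()['ft_force'],ctrl.observe()['ee_pos'])
E
```

```text
time_s: 2.68
ee_pos: [0.5946, 0.1061, 0.3212]
tool_rot: [0.709, 0.705, -0.0, 0.0]
ft_force: [2.4, -0.9, 0.8]
gripper_width: 0.0003
finger_force: 0.0
time_s: 3.1
ee_pos: [0.5931, 0.1041, 0.1768]
tool_rot: [0.709, 0.706, -0.001, -0.001]
ft_force: [0.6, 0.1, 0.1]
gripper_width: 0.0002
finger_force: 0.0
[-1.10350497 -0.15321971 -6.45770123] [0.59195922 0.10368554 0.17353662]
```

View pics/s1.png

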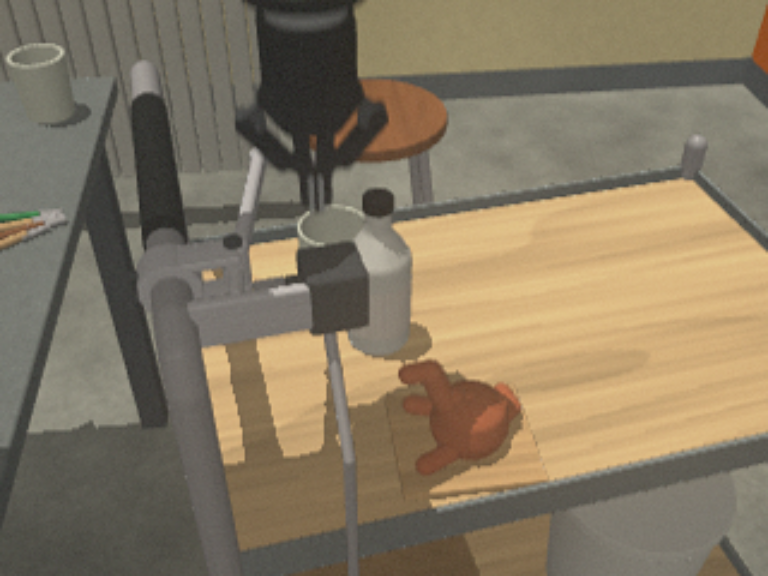

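The side view puts the fingertips at crop (318,190), beyond the blade, which runs from (240,290) to (258,150). They are clear of the bottle and the mug. I'll raise a little so the grasp point is at blade height, then approach.

```bash
python3 -m jog '[{"x":0,"y":-0.5,"z":-0.7,"rx":0,"ry":0,"rz":0},{"x":0,"y":-0.5,"z":0,"rx":0,"ry":0,"rz":0},{"x":0.1,"y":-0.5,"z":0,"rx":0,"ry":0,"rz":0},{"x":0,"y":0,"z":0,"rx":0,"ry":0,"rz":0},{"x":0,"y":0,"z":0,"rx":0,"ry":0,"rz":0}]'; for i in 1 ; do python3 -m jog '[{"x":0,"y":-0.5,"z":0,"rx":0,"ry":0,"rz":0},{"x":0,"y":-0.5,"z":0,"rx":0,"ry":0,"rz":0},{"x":0,"y":0,"z":0,"rx":0,"ry":0,"rz":0},{"x":0,"y":0,"z":0,"rx":0,"ry":0,"rz":0},{"x":0,"y":0,"z":0,"rx":0,"ry":0,"rz":0}]'; done; python3 -m jog '[{"x":0,"y":-0.4,"z":0,"rx":0,"ry":0,"rz":0},{"x":0,"y":-0.4,"z":0,"rx":0,"ry":0,"rz":0},{"x":0,"y":0,"z":0,"rx":0,"ry":0,"rz":0},{"x":0,"y":0,"z":0,"rx":0,"ry":0,"rz":0},{"x":0,"y":0,"z":0,"rx":0,"ry":0,"rz":0}]'
```

```text
time_s: 3.57
ee_pos: [0.579, 0.1055, 0.1875]
tool_rot: [0.707, 0.707, 0.001, 0.0]
ft_force: [0.2, 0.8, -0.7]
gripper_width: 0.0001
finger_force: 0.0
time_s: 3.98
ee_pos: [0.569, 0.1053, 0.1864]
tool_rot: [0.707, 0.707, 0.0, 0.0]
ft_force: [0.7, 0.3, -0.0]
gripper_width: 0.0004
finger_force: 0.0
time_s: 4.4
ee_pos: [0.5609, 0.1053, 0.1864]
tool_rot: [0.707, 0.707, 0.0, -0.0]
ft_force: [-0.1, 0.2, -0.3]
gripper_width: 0.0
finger_force: 0.0
```

```bash
python3 -m jog '[{"x":0,"y":-0.2,"z":0.4,"rx":0,"ry":0,"rz":0},{"x":0,"y":-0.2,"z":0,"rx":0,"ry":0,"rz":0},{"x":0,"y":0,"z":0,"rx":0,"ry":0,"rz":0},{"x":0,"y":0,"z":0,"rx":0,"ry":0,"rz":0}]';  python3 -m jog '[{"x":0,"y":-0.2,"z":0,"rx":0,"ry":0,"rz":0},{"x":0,"y":-0.2,"z":0,"rx":0,"ry":0,"rz":0},{"x":0,"y":0,"z":0,"rx":0,"ry":0,"rz":0},{"x":0,"y":0,"z":0,"rx":0,"ry":0,"rz":0}]'; python3 -m jog '[{"x":0,"y":-0.2,"z":0,"rx":0,"ry":0,"rz":0},{"x":0,"y":-0.2,"z":0,"rx":0,"ry":0,"rz":0},{"x":0,"y":0,"z":0,"rx":0,"ry":0,"rz":0},{"x":0,"y":0,"z":0,"rx":0,"ry":0,"rz":0}]'
```

```text
time_s: 4.73
ee_pos: [0.5569, 0.1053, 0.1823]
tool_rot: [0.707, 0.707, 0.0, 0.0]
ft_force: [2.5, -0.1, -1.5]
gripper_width: -0.0001
finger_force: 1.3
time_s: 5.07
ee_pos: [0.5529, 0.1054, 0.1824]
tool_rot: [0.707, 0.707, 0.0, -0.0]
ft_force: [3.4, 1.5, -1.1]
gripper_width: -0.0004
finger_force: 1.5
time_s: 5.4
ee_pos: [0.5489, 0.1054, 0.1824]
tool_rot: [0.707, 0.707, 0.0, -0.0]
ft_force: [3.0, 3.0, -0.7]
gripper_width: -0.0001
finger_force: 1.7
```

```bash
python3 -m jog '[{"x":0,"y":-0.2,"z":0,"rx":0,"ry":0,"rz":0},{"x":0,"y":0,"z":0,"rx":0,"ry":0,"rz":0},{"x":0,"y":0,"z":0,"rx":0,"ry":0,"rz":0}]' | grep -E "time|ee|ft"; python3 -m jog '[{"x":0,"y":-0.2,"z":0,"rx":0,"ry":0,"rz":0},{"x":0,"y":0,"z":0,"rx":0,"ry":0,"rz":0},{"x":0,"y":0,"z":0,"rx":0,"ry":0,"rz":0}]'| grep -E "time|ee|ft"
```

```text
time_s: 5.65
ee_pos: [0.5469, 0.1054, 0.1824]
ft_force: [3.2, 3.6, -1.1]
time_s: 5.9
ee_pos: [0.545, 0.1054, 0.1824]
ft_force: [2.6, 4.3, -1.0]
```

```bash
python3 -m jog '[{"x":0,"y":-0.2,"z":0,"rx":0,"ry":0,"rz":0},{"x":0,"y":0,"z":0,"rx":0,"ry":0,"rz":0},{"x":0,"y":0,"z":0,"rx":0,"ry":0,"rz":0}]' | grep -E "time|ee|ft"
```

```text
time_s: 6.15
ee_pos: [0.543, 0.1054, 0.1823]
ft_force: [4.5, 3.2, 0.3]
```

```bash
python3 -m jog '[{"x":0,"y":-0.2,"z":0,"rx":0,"ry":0,"rz":0},{"x":0,"y":0,"z":0,"rx":0,"ry":0,"rz":0},{"x":0,"y":0,"z":0,"rx":0,"ry":0,"rz":0}]' | grep -E "time|ee|ft"
```

```text
time_s: 6.4
ee_pos: [0.541, 0.1054, 0.1824]
ft_force: [3.9, 3.8, 0.2]
```

```bash
python3 -m jog '[{"x":0.06,"y":-0.2,"z":0,"rx":0,"ry":0,"rz":0},{"x":0,"y":0,"z":0,"rx":0,"ry":0,"rz":0},{"x":0,"y":0,"z":0,"rx":0,"ry":0,"rz":0}]' | grep -E "time|ee|f"
```

```text
time_s: 6.65
ee_pos: [0.539, 0.1055, 0.1823]
ft_force: [5.0, -0.4, 1.4]
finger_force: 2.1
```

```bash
python3 -m jog '[{"x":0,"y":-0.2,"z":0,"rx":0,"ry":0,"rz":0},{"x":0,"y":0,"z":0,"rx":0,"ry":0,"rz":0},{"x":0,"y":0,"z":0,"rx":0,"ry":0,"rz":0}]' | grep -E "time|ee|f"
```

```text
time_s: 6.9
ee_pos: [0.5371, 0.1055, 0.1823]
ft_force: [5.0, -1.0, -0.3]
finger_force: 2.5
```

```bash
python3 -m jog '[{"x":0,"y":-0.2,"z":0,"rx":0,"ry":0,"rz":0},{"x":0,"y":0,"z":0,"rx":0,"ry":0,"rz":0},{"x":0,"y":0,"z":0,"rx":0,"ry":0,"rz":0}]' | grep -E "time|ee|f"
```

```text
time_s: 7.15
ee_pos: [0.5354, 0.1055, 0.1824]
ft_force: [7.5, -2.9, -0.7]
finger_force: 3.7
```

```bash
python3 -m jog '[{"x":0,"y":-0.2,"z":0,"rx":0,"ry":0,"rz":0},{"x":0,"y":0,"z":0,"rx":0,"ry":0,"rz":0},{"x":0,"y":0,"z":0,"rx":0,"ry":0,"rz":0}]' | grep -E "time|ee|f"
```

```text
time_s: 7.4
ee_pos: [0.5338, 0.1054, 0.1824]
ft_force: [10.5, -2.8, -2.2]
finger_force: 5.1
```

```bash
python3 -m jog '[{"x":0,"y":-0.1,"z":0,"rx":0,"ry":0,"rz":0},{"x":0,"y":0,"z":0,"rx":0,"ry":0,"rz":0},{"x":0,"y":0,"z":0,"rx":0,"ry":0,"rz":0}]' | grep -E "time|ee|f"
```

```text
time_s: 7.65
ee_pos: [0.5331, 0.1053, 0.1825]
ft_force: [13.0, -3.1, -1.4]
finger_force: 5.9
```

```bash
python3 -m jog '[{"x":0,"y":-0.1,"z":0,"rx":0,"ry":0,"rz":0},{"x":0,"y":0,"z":0,"rx":0,"ry":0,"rz":0},{"x":0,"y":0,"z":0,"rx":0,"ry":0,"rz":0},{"x":0,"y":0,"z":0,"rx":0,"ry":0,"rz":0},{"x":0,"y":0,"z":0,"rx":0,"ry":0,"rz":0}]' | grep -E "time|ee|f";python3 -m jog '[{"x":0,"y":0,"z":0,"rx":0,"ry":0,"rz":0},{"x":0,"y":0,"z":0,"rx":0,"ry":0,"rz":0},{"x":0,"y":0,"z":0,"rx":0,"ry":0,"rz":0},{"x":0,"y":0,"z":0,"rx":0,"ry":0,"rz":0},{"x":0,"y":0,"z":0,"rx":0,"ry":0,"rz":0}]' | grep -E "time|ee|f"
python3 - <<'E'
from h import *;import cv2
p,d=ctrl.read_camera("side");cv2.imwrite("pics/s2.png",cv2.resize(p[60:300,100:420,::-1],None,fx=2.4,fy=2.4))
E
```

```text
time_s: 8.07
ee_pos: [0.5323, 0.1053, 0.1825]
ft_force: [14.9, -2.8, -3.8]
finger_force: 6.6
time_s: 8.48
ee_pos: [0.5323, 0.1053, 0.1825]
ft_force: [14.1, -3.2, -3.6]
finger_force: 6.6
```

View pics/s2.png

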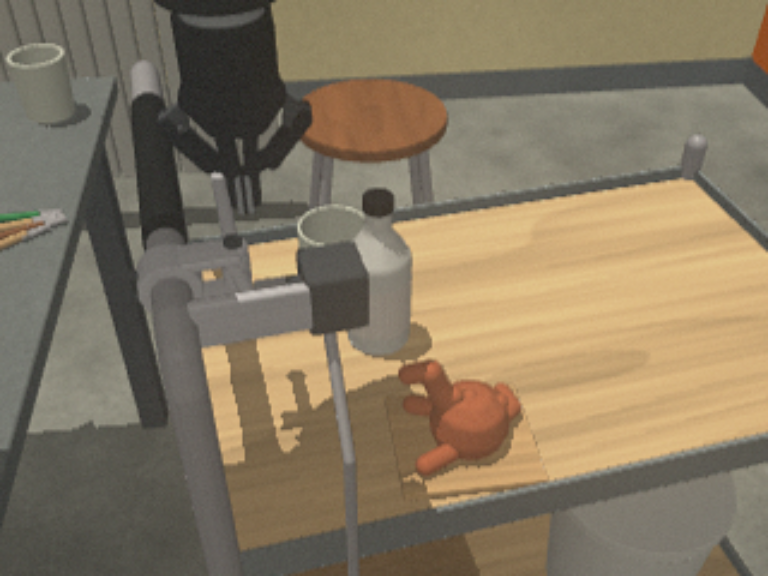

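The picture shows the fingers (crop 240,190) on the blade's far face, the blade turned in and the knuckles clear of the bar. It was held at about 14 N, so now I let it spring back.

```bash
python3 -m jog '[{"x":0,"y":0.8,"z":0,"rx":0,"ry":0,"rz":0},{"x":0,"y":0.8,"z":0,"rx":0,"ry":0,"rz":0},{"x":0,"y":0.8,"z":0,"rx":0,"ry":0,"rz":0},{"x":0,"y":0.8,"z":0,"rx":0,"ry":0,"rz":0},{"x":0,"y":0.8,"z":0,"rx":0,"ry":0,"rz":0}]' | grep -E "time|ee|f";python3 -m jog '[{"x":0,"y":0,"z":0,"rx":0,"ry":0,"rz":0},{"x":0,"y":0,"z":0,"rx":0,"ry":0,"rz":0},{"x":0,"y":0,"z":0,"rx":0,"ry":0,"rz":0},{"x":0,"y":0,"z":0,"rx":0,"ry":0,"rz":0},{"x":0,"y":0,"z":0,"rx":0,"ry":0,"rz":0}]' | grep -E "time|ee|f"
python3 - <<'E'
from h import *;import cv2
p,d=ctrl.read_camera("side");cv2.imwrite("pics/s3.png",cv2.resize(p[60:300,100:420,::-1],None,fx=2.4,fy=2.4))
E
```

```text
time_s: 8.95
ee_pos: [0.5708, 0.1057, 0.1821]
ft_force: [-1.0, 0.4, 0.9]
finger_force: 0.0
time_s: 9.37
ee_pos: [0.5705, 0.106, 0.1824]
ft_force: [-0.8, -0.3, -1.0]
finger_force: 0.0
```

View pics/s3.png

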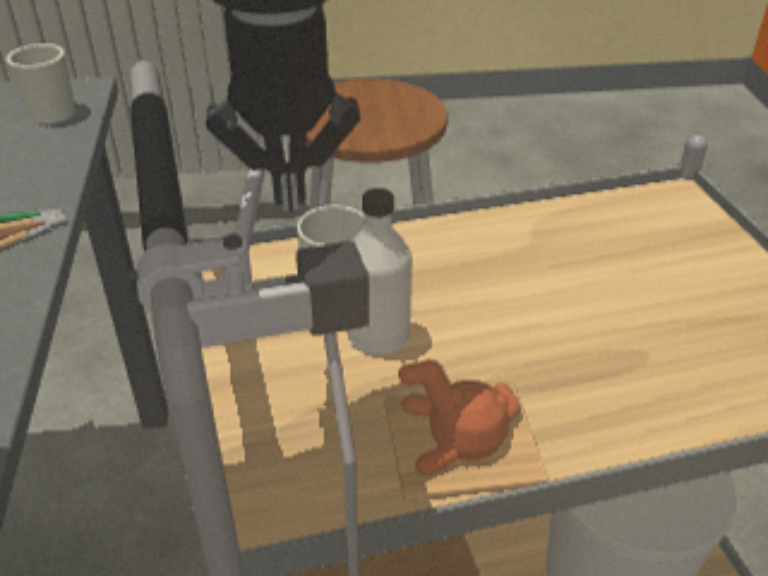

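The blade is back where it started (crop 255,180), with clear space to the fingers. Now I press again.

```bash
python3 -m jog '[{"x":0,"y":-0.6,"z":0,"rx":0,"ry":0,"rz":0},{"x":0,"y":-0.6,"z":0,"rx":0,"ry":0,"rz":0},{"x":0,"y":-0.6,"z":0,"rx":0,"ry":0,"rz":0},{"x":0,"y":-0.6,"z":0,"rx":0,"ry":0,"rz":0},{"x":0,"y":-0.4,"z":0,"rx":0,"ry":0,"rz":0}]' | grep -E "time|ee|f";python3 -m jog '[{"x":0.05,"y":-0.4,"z":0,"rx":0,"ry":0,"rz":0},{"x":0,"y":-0.2,"z":0,"rx":0,"ry":0,"rz":0},{"x":0,"y":-0.2,"z":0,"rx":0,"ry":0,"rz":0},{"x":0,"y":0,"z":0,"rx":0,"ry":0,"rz":0},{"x":0,"y":0,"z":0,"rx":0,"ry":0,"rz":0}]' | grep -E "time|ee|f"
```

```text
time_s: 9.83
ee_pos: [0.5423, 0.1063, 0.1826]
ft_force: [3.9, 3.9, -1.3]
finger_force: 2.1
time_s: 10.25
ee_pos: [0.5355, 0.1063, 0.1825]
ft_force: [7.8, 1.9, 0.1]
finger_force: 3.7
```

```bash
python3 -m jog '[{"x":0,"y":-0.2,"z":0,"rx":0,"ry":0,"rz":0},{"x":0,"y":-0.1,"z":0,"rx":0,"ry":0,"rz":0},{"x":0,"y":0,"z":0,"rx":0,"ry":0,"rz":0},{"x":0,"y":0,"z":0,"rx":0,"ry":0,"rz":0},{"x":0,"y":0,"z":0,"rx":0,"ry":0,"rz":0}]' | grep -E "time|ee|f"
```

```text
time_s: 10.67
ee_pos: [0.5331, 0.1062, 0.1826]
ft_force: [12.4, 0.1, -1.4]
finger_force: 5.8
```

```bash
python3 -m jog '[{"x":0,"y":-0.12,"z":0,"rx":0,"ry":0,"rz":0},{"x":0,"y":0,"z":0,"rx":0,"ry":0,"rz":0},{"x":0,"y":0,"z":0,"rx":0,"ry":0,"rz":0},{"x":0,"y":0,"z":0,"rx":0,"ry":0,"rz":0},{"x":0,"y":0,"z":0,"rx":0,"ry":0,"rz":0}]' | grep -E "time|ee|f"; python3 -m jog '[{"x":0,"y":0,"z":0,"rx":0,"ry":0,"rz":0},{"x":0,"y":0,"z":0,"rx":0,"ry":0,"rz":0},{"x":0,"y":0,"z":0,"rx":0,"ry":0,"rz":0},{"x":0,"y":0,"z":0,"rx":0,"ry":0,"rz":0},{"x":0,"y":0,"z":0,"rx":0,"ry":0,"rz":0}]' | grep -E "time|ee|f"
```

```text
time_s: 11.08
ee_pos: [0.5322, 0.1062, 0.1826]
ft_force: [13.6, -0.4, -3.2]
finger_force: 6.7
time_s: 11.5
ee_pos: [0.5321, 0.1061, 0.1826]
ft_force: [13.7, -0.9, -1.4]
finger_force: 6.7
```

```bash
python3 -c "
from rig import ctrl;print(ctrl.sign_off())"
```

```text
the job is handed in; nothing more can be done
None
```

The brake lever came up firm short of the bar and sprung fully back out when released; it is now pressed in firm again and held at about 14 N, and the job is handed in (the hand-in returned no verdict).

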